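Turn the planter box round on the bench dog until the spring catch holds it

TASK

Swing the wooden planter box a quarter turn about the bench dog that stands in its corner drain hole, until its long side lies against the stop block under the clear guard and the spring catch has snapped in behind it. Push its free end round gently, keep the box flat on the jig board with the hole on the dog, do not lean on the guard, leave the bottle, tin and wrench alone, and draw the hand back clear.

Things in the scene. Friction and masses are not known exactly. Their poses are not given: they have to be found in the camera images.
- jig: Fixed plywood board 240 (x) by 390 (y) by 12 mm; place and yaw vary. Origin: on the bench dog's axis at table height; z up. The board covers x -145..95, y -120..270 mm. The dog is an upright steel pin 19 mm diameter, 35 mm high above the board, at (0, 0). Two 22 mm square posts at x = 78, y = -50 and 235 carry the guard. Dark catch housing: x -130..-70, y 201..246, up to 52 mm above the table.
- guard: Fixed clear sheet, 5 mm thick, underside 160 mm above the table; origin and axes are those of jig. It covers jig x -105..92, y -65..247.5 mm and is open underneath to the front (-x). The box's pushed face ends 25 mm behind the guard's front edge, so the last part of the push must slant in under this edge from -x.
- planter: Loose open-topped wooden box, 110 (x) by 220 (y) by 75 mm high, 12 mm walls and floor, 0.4 to 0.7 kg, 5 to 20 N to push. Origin: underside, axis of the 23 mm drain hole that sits on the dog (2 mm play). It covers x -80..30, y -30..190 mm in its frame. Starts turned 75 to 105 degrees counter-clockwise from above; home, its axes are parallel to the jig's and its +x face is on the stop block.
- free_corner (a point): Outer bottom corner of the planter that swings, planter frame (-80, 190, 0) mm: the end of the long -x side, which is pushed near this end to turn the box clockwise.
- home_corner (a point): Point on the jig board where free_corner lies when the box is home (jig frame -80, 190, 12 mm).
- catch (a joint): Spring bolt sliding along jig y, 26 mm wide, 21 to 43 mm above the table: 0 = fully out, up to 0.014 m as the box's end pushes it back to +y (1 to 3 N). Out, its nose is at jig y = 183 mm and its holding side at jig x = -84.5 mm. The box presses it back by itself in the last 15 degrees; it snaps out behind the free corner when the box is on the stop.
- glue: Bystander: white glue bottle, 60 mm diameter, 190 mm high, standing; origin at the centre of its underside.
- tin: Bystander: metal tin, 74 mm diameter, 100 mm high, standing; origin at the centre of its underside.
- wrench: Bystander: steel wrench lying on the bench; origin at its middle, at the underside, its x axis along its length.
- stop_face (a point): Centre of the stop block's face, jig frame (30, 120, 34) mm. The wooden block is 100 mm long (jig y 70..170), 45 mm high above the board; its face looks to the jig's -x.
Not all that is in view belongs to the job. Of the things shaped like the planter, the wooden one is meant.

How it is judged:
By the outcome, as a careful person would: the job done as asked, in the order asked, and still so for the second after the job is handed in, with the robot touching nothing.
It also fails if it takes over 51 s, if anything falls off the work surface, if the arm or the gripper's body presses on something with over 40 N, if the wrist force passes 120 N, or if a joint passes its speed limit or range.

ROBOT

A 6-joint arm with a two-finger parallel gripper is mounted at the origin on the work surface. World frame = base frame: x ahead of the robot, y to its left, z up, the work surface at z = 0. Lengths are in m, angles in rad, forces in N, time in s.
With the tool pointing down it reaches from about 0.275 to 0.875 m from the base axis. Payload 12.5 kg.
Tool frame: the origin (TCP) lies on the front face of the gripper's body, between the roots of the fingers; the fingertips stand 73 mm ahead of it and the grasp point (between the pads) lies 54 mm ahead of it; z points along the fingers, y is the line along which they close (so a half turn about z gives the same grasp; the last joint's range is limited). The gripper opens to 85 mm and grips with 20 to 120 N. Pads are 22 mm wide; open, the fingers measure 114 mm over their backs; the gripper's body (76 mm by 85 mm) begins 54 mm behind the grasp point. The pads swing forward as they close: fully open they stand 13 mm farther back than shut.
Start: joints at [-1.406, 0.351, 1.652, -0, 1.139, -0.085], TCP at [0.136, -0.533, 0.304] pointing down, gripper open.
Joint ranges: [-2.75, 2.75], [-0.79, 2.1], [0.01, 2.65], [-1.57, 4.71], [0.07, 3.14], [-2.87, 2.87]. Speed limits (rad/s): [2.22, 2.22, 2.79, 3.14, 3.14, 3.14].

INTERFACE

Orientations are given as a unit quaternion [w, x, y, z].
In Python, from station import status, imaging, r gives the robot as it stands.
- The arm moves only by the shell command python3 -m jog 'ROWS'. ROWS is JSON, a list of rows, each a list of 7 numbers: the turn, a rotation vector about the tool's x, y, z in rad, then the shift along the tool's x, y, z in mm, then the finger opening in mm, from 0 to 85.4. In form: [[ax, ay, az, x, y, z, hand], ...]. A call has 1 to 10 rows; each row is the pose to reach, as a shift and turn from the pose commanded when the call began, along the tool's axes at that moment; what a row does not reach only later rows make up. A row lasts 1/10 s, in which the tool goes at most 50 mm and 8.59 degrees, less where a joint would pass 70% of its speed; a pose out of reach is approached as far as the arm can. A call with a gripper value outside its range is refused whole. The fingers move at their own pace and stop on an object; the grip force is fixed at half the most. Time passes only in rows, so rows that repeat a pose let the fingers close. It gives the time, the measured TCP pose, the force, the opening and the grip force at its end, in the units of the state.
- status.get_obs(): the state, without advancing time (a new reading comes with each control period).
- imaging.grab_frame(name): name is "scene" or "side" or "wrist"; returns the picture (400x640x3 uint8, red, green, blue); there is no depth.
- imaging.calibration(name): a dict with "intrinsics" (3x3 intrinsics, pixels), "rvec" (rotation vector, rad) and "tvec" (3), from world to camera coordinates, as OpenCV has them; the wrist camera has in their place "hand_eye" (4x4, takes a point from camera to tool coordinates, whose origin is the TCP and whose axes are the flange's). Camera axes: x right, y down, z forward; pixel columns grow to the right and rows downward; lengths in m; the calibration is good to about 2 mm. A picture is of the moment at which its call begins: read the wrist's pose just before it. calibration takes no time and is no camera call.
- r.close_job(): hands the job in; it is judged then, once.
The state is a dict: "time": time; "joint_pos": joint angles; "qd": joint speeds; "effort": joint torques, N m; "tool_pos": TCP position; "orientation": TCP orientation; "contact_force": force on the tool from outside, world axes, zero at the start; "ft_torque": the same for the moment, N m; "grip_width": finger opening in m; "grasp_force": force on a finger pad.
Only numpy, scipy, OpenCV 4.12 (cv2) and the standard library are available. Lean on these libraries where they do the work, as an engineer would, in place of code of your own. Each camera call takes 0.05 s, during which the arm holds its last target. There are 200 camera calls.

## Working session

There is one attempt and no reset: what is moved stays moved. The work goes in short steps, Python scripts to look and compute and a shell command to move; the robot and the scene stay as the last step left them, time stands still between calls to the robot, and variables do not carry over. Pictures are saved under pics/ and viewed, at most 10 in all, crops included, and the job is handed in when it is done.

```bash
ls; mkdir -p pics
python3 - <<'E'
from station import status, imaging, r
import cv2
o=status.get_obs(); print(o)
for n in ("scene","side"):
    cv2.imwrite(f"pics/{n}0.png",imaging.grab_frame(n)[:,:,::-1])
for n in ("scene","side","wrist"): print(imaging.calibration(n))
E
```

```text
pics
{'time': 0.0, 'joint_pos': array([-1.40558700e+00,  3.51268536e-01,  1.65246118e+00, -1.38491726e-05,
        1.13909517e+00, -8.46151049e-02]), 'qd': array([ 0.00016269, -0.00087151,  0.00012989, -0.00031939,  0.00058065,
       -0.00122343]), 'effort': array([ 1.19528329e-03, -5.06090569e+01, -2.91411549e+01, -8.61597300e-05,
        4.44977384e-03, -1.74034909e-05]), 'tool_pos': array([ 0.13595019, -0.53266532,  0.30332658]), 'orientation': array([-6.15360507e-04,  9.92208058e-01,  1.24590488e-01, -3.11032956e-05]), 'contact_force': array([-0.31327655,  0.01201811, -0.28451159]), 'ft_torque': array([ 0.03965466, -0.0274594 ,  0.01984837]), 'grasp_force': 0.0, 'grip_width': 0.08543957120188468}
{'intrinsics': array([[449.77633137,   0.        , 316.86380603],
       [  0.        , 449.77633137, 201.23416408],
       [  0.        ,   0.        ,   1.        ]]), 'rvec': array([ 2.3556256 , -1.64365989,  0.27203632]), 'tvec': array([-0.23537365,  0.46458637,  1.04915852])}
{'intrinsics': array([[451.6711429 ,   0.        , 327.25422155],
       [  0.        , 451.6711429 , 198.13043991],
       [  0.        ,   0.        ,   1.        ]]), 'rvec': array([ 2.42759668, -0.18926348,  0.08038025]), 'tvec': array([-0.53266309,  0.06674061,  1.15171093])}
{'intrinsics': array([[317.32258171,   0.        , 320.79151564],
       [  0.        , 317.32258171, 198.20573497],
       [  0.        ,   0.        ,   1.        ]]), 'hand_eye': array([[-1.59112385e-04, -9.52645348e-01, -3.04083566e-01,
         7.79340836e-02],
       [ 9.99999959e-01, -2.24357796e-04,  1.79625071e-04,
        -9.74630821e-04],
       [-2.39342507e-04, -3.04083525e-01,  9.52645344e-01,
        -7.00855734e-02],
       [ 0.00000000e+00,  0.00000000e+00,  0.00000000e+00,
         1.00000000e+00]])}
```

View pics/scene0.png

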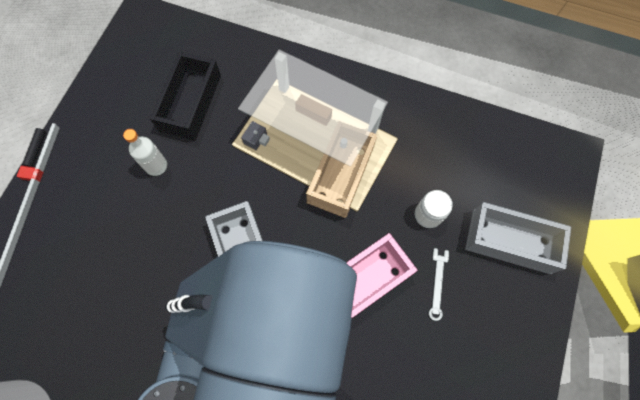

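View pics/side0.png

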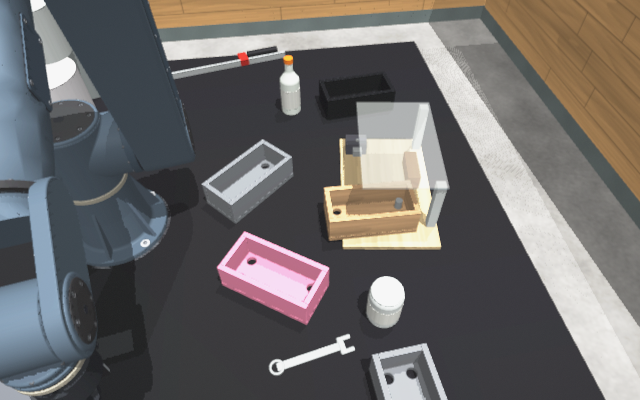

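The scene view shows the wooden box at about (342,175), with the board corners near (234,143), (358,205) and (395,143). In the side view the box is at (372,212), the front board corners are at (345,245) and (343,140), and the catch housing is at (355,145). I'll enlarge these areas to get the points more accurately.

```bash
python3 - <<'E'
import cv2,numpy as np
a=cv2.imread("pics/scene0.png")[45:225,225:405]; b=cv2.imread("pics/side0.png")[90:270,315:495]
f=lambda c:cv2.resize(c,(400*1,400),interpolation=cv2.INTER_CUBIC)
cv2.imwrite("pics/crop0.png",np.hstack([f(a),f(b)]))
E
cat > h.py <<'E'
import numpy as np,cv2
from station import status, imaging, r
from scipy.spatial.transform import Rotation as R
def cam(n,o=None):
    c=imaging.calibration(n)
    if n=="wrist":
        q=o["orientation"]; T=np.eye(4); T[:3,:3]=R.from_quat([q[1],q[2],q[3],q[0]]).as_matrix(); T[:3,3]=o["tool_pos"]
        W=T@c["hand_eye"]; return c["intrinsics"],W[:3,:3],W[:3,3]
    Rm=cv2.Rodrigues(c["rvec"])[0]; return c["intrinsics"],Rm.T,-Rm.T@c["tvec"]
def ray(n,uv,z,o=None):
    K,Rw,p=cam(n,o); uv=np.atleast_2d(uv).astype(float)
    d=np.c_[uv,np.ones(len(uv))]@np.linalg.inv(K).T@Rw.T
    return p+d*((z-p[2])/d[:,2])[:,None]
def proj(n,P,o=None):
    K,Rw,p=cam(n,o); q=(np.atleast_2d(P)-p)@Rw@K.T; return q[:,:2]/q[:,2:]
E
```

```text
(no output)
```

View pics/crop0.png

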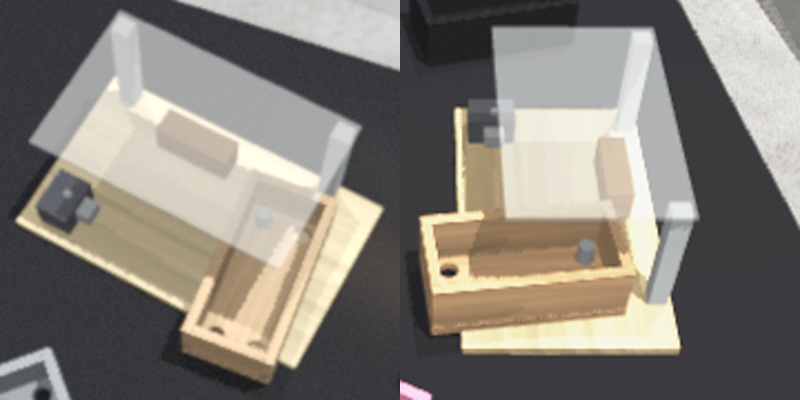

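Left half (scene): board corners are at crop (18,220), (293,367) and (383,208), and the box rim runs (183,323), (272,358), (335,205). Right half (side): board corners are at (455,108), (462,352) and (680,352), and the box rim is (420,218), (430,290), (633,278).

Run:
```python
from h import *
np.set_printoptions(precision=4,suppress=True)
S=lambda L:np.array(L)*.45+[225,45]
D=lambda L:(np.array(L)-[400,0])*.45+[315,90]
bs=ray("scene",S([(18,218),(293,364),(383,208)]),.012); bd=ray("side",D([(455,108),(462,349),(680,349)]),.012)
print("board FL FR BR\n",bs,"\n",bd)
print("rim\n",ray("scene",S([(183,323),(272,358),(335,205)]),.087),"\n",ray("side",D([(420,218),(430,290),(633,278)]),.087))
print("guard top FL,BL,BR,FR scene\n",ray("scene",S([(30,143),(120,12),(360,127)]),.165),"\n",ray("side",D([(492,27),(654,27),(698,218),(504,218)]),.165))
m=np.vstack([bs,bd]).reshape(2,3,3).mean(0)[:,:2]
J=np.array([(-.145,.27),(-.145,-.12),(.095,-.12)])
for b in (bs[:,:2],bd[:,:2],m):
    jc=J-J.mean(0);bc=b-b.mean(0)
    th=np.arctan2((jc[:,0]*bc[:,1]-jc[:,1]*bc[:,0]).sum(),(jc*bc).sum())
    c,s=np.cos(th),np.sin(th);M=np.array([[c,-s],[s,c]]);t=b.mean(0)-M@J.mean(0)
    print("jig",np.degrees(th),t,"res mm",np.linalg.norm(J@M.T+t-b,axis=1)*1e3)
```

```text
board FL FR BR
 [[ 0.6156  0.2214  0.012 ]
 [ 0.5538 -0.1599  0.012 ]
 [ 0.7866 -0.2006  0.012 ]] 
 [[ 0.6126  0.2219  0.012 ]
 [ 0.5516 -0.1642  0.012 ]
 [ 0.7876 -0.2007  0.012 ]]
rim
 [[ 0.5322 -0.0298  0.087 ]
 [ 0.5278 -0.1368  0.087 ]
 [ 0.7308 -0.1451  0.087 ]] 
 [[ 0.5252 -0.0337  0.087 ]
 [ 0.52   -0.1357  0.087 ]
 [ 0.736  -0.1526  0.087 ]]
guard top FL,BL,BR,FR scene
 [[ 0.6455  0.1917  0.165 ]
 [ 0.8392  0.1618  0.165 ]
 [ 0.7915 -0.1441  0.165 ]] 
 [[ 0.6485  0.1919  0.165 ]
 [ 0.8438  0.1626  0.165 ]
 [ 0.7933 -0.1454  0.165 ]
 [ 0.5985 -0.1156  0.165 ]]
jig -9.48435312045522 [ 0.7145 -0.067 ] res mm [1.8593 2.6023 1.8557]
jig -9.022483191354725 [ 0.7132 -0.0677] res mm [0.3546 0.8014 0.7984]
jig -9.252500035906515 [ 0.7138 -0.0673] res mm [0.8032 1.3091 1.3006]
```

```bash
cat >> h.py <<'E'
JY=np.radians(-9.2); J0=np.array([.7138,-.0673])
def target(phi,clr=0,zt=.05,yc=.145,tilt=None):
    """TCP pose with the tip pushing the planter's -x face, planter at phi deg (jig), clr m off the face"""
    th=np.radians(np.clip(15+33*(80-phi)/50,15,48) if tilt is None else tilt); p=np.radians(phi)
    rr=.011*abs(np.cos(p))*np.cos(th)+.0145*abs(np.sin(p))
    q=np.array([-.08-rr-clr,yc]); a=p+JY
    tip=J0+np.array([[np.cos(a),-np.sin(a)],[np.sin(a),np.cos(a)]])@q
    Rm=R.from_euler("z",JY)*R.from_euler("x",np.pi)*R.from_euler("y",th)
    return np.r_[tip,zt]-.073*Rm.as_matrix()[:,2],Rm
def rows(seq,base=None):
    o=status.get_obs(); q=o["orientation"]
    p0,R0=base or (o["tool_pos"],R.from_quat([q[1],q[2],q[3],q[0]]))
    for p,Rm in seq:
        print(np.r_[(R0.inv()*Rm).as_rotvec().round(3),(R0.inv().apply(p-p0)*1e3).round(1)].tolist(),p.round(3))
E
python3 - <<'E'
from h import *
np.set_printoptions(precision=3,suppress=True)
print("tin top",ray("side",[(387,290)],.1),ray("scene",[(437,203)],.1))
print("pink rim side",ray("side",[(245,235),(328,268),(310,290),(219,268)],.075), "scene",ray("scene",[(392,237),(416,265)],.075))
print("wrench",ray("scene",[(440,255),(436,315)],.0))
rows([target(97,.035,.15),target(97,.035),target(97,.003)])
E
```

```text
tin top [[ 0.608 -0.341  0.1  ]] [[ 0.607 -0.34   0.1  ]]
pink rim side [[ 0.325 -0.139  0.075]
 [ 0.5   -0.256  0.075]
 [ 0.454 -0.303  0.075]
 [ 0.265 -0.219  0.075]] scene [[ 0.495 -0.264  0.075]
 [ 0.449 -0.338  0.075]]
wrench [[ 0.514 -0.401  0.   ]
 [ 0.364 -0.431  0.   ]]
[-0.055, 0.258, 0.408, 481.5, -231.5, 83.2] [ 0.545 -0.189  0.221]
[-0.055, 0.258, 0.408, 481.5, -231.4, 183.2] [ 0.545 -0.189  0.121]
[-0.055, 0.258, 0.408, 490.6, -262.0, 183.2] [ 0.546 -0.157  0.121]
```

```bash
python3 -m jog '[[-0.055,0.258,0.408,481,-231,83,0],[-0.055,0.258,0.408,481,-231,83,0],[-0.055,0.258,0.408,481,-231,83,0],[-0.055,0.258,0.408,481,-231,83,0],[-0.055,0.258,0.408,481,-231,83,0],[-0.055,0.258,0.408,481,-231,83,0],[-0.055,0.258,0.408,481,-231,83,0],[-0.055,0.258,0.408,481,-231,83,0],[-0.055,0.258,0.408,481,-231,83,0],[-0.055,0.258,0.408,481,-231,83,0]]'
python3 -m jog '[[0,0,0,0,0,0,0],[0,0,0,0,0,0,0]]'
python3 - <<'E'
from h import *
o=status.get_obs(); print(o["joint_pos"].round(2),o["contact_force"].round(1))
rows([target(97,.035,.15),target(97,.035)])
cv2.imwrite("pics/s1.png",imaging.grab_frame("scene")[:,:,::-1]);cv2.imwrite("pics/w1.png",imaging.grab_frame("wrist")[:,:,::-1])
E
```

```text
time: 1.1
tool_pos: [0.5159, -0.2139, 0.2266]
orientation: [0.011, 0.988, -0.079, 0.13]
contact_force: [0.5, -0.9, 0.5]
grip_width: -0.0001
grasp_force: 0.0
time: 1.3
tool_pos: [0.5148, -0.2147, 0.2265]
orientation: [0.011, 0.988, -0.078, 0.13]
contact_force: [-0.3, -1.1, 0.2]
grip_width: 0.0001
grasp_force: 0.0
[-0.51  0.39  1.83  0.14  0.68  1.12] [-0.3 -1.1  0.2]
[0.0, 0.001, 0.002, 23.6, -29.9, 12.5] [ 0.545 -0.189  0.221]
[0.0, 0.001, 0.002, -2.2, -30.0, 109.1] [ 0.545 -0.189  0.121]
```

View pics/w1.png

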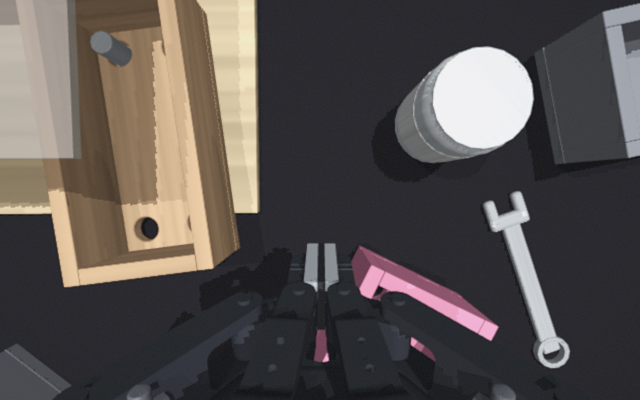

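The wrist view shows the dog's top at (102,43), the box's rim corners at (67,285) and (212,268), and the board's front-right corner at (258,212). The fingers are shut over clear bench, left of the pink box.

Run:
```python
from h import *
o=status.get_obs()
print("dog",ray("wrist",[(102,43)],.047,o).round(4))
c=ray("wrist",[(67,285),(212,268)],.087,o)[:,:2]; print("rim",c.round(4),np.linalg.norm(c[0]-c[1]))
b=ray("wrist",[(258,212)],.012,o)[0,:2]
M=R.from_euler("z",JY).as_matrix()[:2,:2]
print("board FR",b.round(4),"expected",(J0+M@[-.145,-.12]).round(4))
f=M.T@(c[1]-J0); print("phi", np.degrees(np.arctan2(f[1],f[0])-np.arctan2(.19,-.08)),np.linalg.norm(f))
e=M.T@(c[0]-c[1]);print("phi edge",np.degrees(np.arctan2(e[1],e[0])))
```

```text
dog [[ 0.7132 -0.0651  0.047 ]]
rim [[ 0.5269 -0.0305]
 [ 0.5222 -0.1367]] 0.10631251681797696
board FR [ 0.5526 -0.161 ] expected [ 0.5515 -0.1626]
phi -263.71156135814516 0.20380424173092188
phi edge 96.67227512764843
```

```bash
python3 -m jog '[[0,0,0,10,-30,60,0],[0,0,0,10,-30,60,0],[0,0,0,-2,-30,109,0],[0,0,0,-2,-30,109,0],[0,0,0,-2,-30,109,0]]'
```

```text
time: 1.9
tool_pos: [0.5447, -0.1913, 0.1217]
orientation: [0.011, 0.988, -0.08, 0.129]
contact_force: [0.9, -0.4, 0.6]
grip_width: 0.0
grasp_force: 0.0
```

```bash
sed -i 's/J0=np.array.*/J0=np.array([.7136,-.0665])/' h.py
python3 - <<'E'
from h import *
import json
base=None
def call(ts,b):
    p0,R0=b
    print("\n",json.dumps([np.r_[(R0.inv()*t[1]).as_rotvec().round(3),(R0.inv().apply(t[0]-p0)*1e3).round(0),0].tolist() for t in ts]).replace(".0,",",").replace("-0,","0,").replace(" ","").replace(".0]","]"))
o=status.get_obs();q=o["orientation"];b=(o["tool_pos"],R.from_quat([q[1],q[2],q[3],q[0]]))
s=[target(96.5,c) for c in (.025,.018,.012,.006,.001)]+[target(f) for f in (96,95,94,93,92)]
call(s,b);b=s[-1]
f=92
while f>30:
    s=[target(f-1.6*(i+1)) for i in range(10)]; f-=16
    call(s,b); b=s[-1]; print("phi",f)
E
```

```text
[[0.001,0.001,-0.002,-3,-14,0,0],[0.001,0.001,-0.002,-4,-21,0,0],[0.001,0.001,-0.002,-4,-27,0,0],[0.001,0.001,-0.002,-5,-33,0,0],[0.001,0.001,-0.002,-5,-38,0,0],[0.001,0.001,-0.002,-7,-40,-1,0],[0.001,0.001,-0.002,-8,-43,-1,0],[0.001,0.001,-0.002,-10,-45,-2,0],[0.001,0.001,-0.002,-12,-48,-2,0],[0.001,0.001,-0.002,-14,-50,-2,0]]

 [[0,0,0,-3,-4,-1,0],[0,0,0,-5,-8,-1,0],[0,0,0,-8,-12,-2,0],[0,0,0,-10,-16,-3,0],[0,0,0,-12,-20,-3,0],[0,0,0,-14,-24,-4,0],[0,0,0,-16,-28,-4,0],[0,0.009,0,-19,-33,-5,0],[0,0.028,0,-22,-37,-5,0],[0,0.046,0,-25,-41,-6,0]]
phi 76

 [[0,0.018,0,-3,-4,0,0],[0,0.037,0,-6,-9,-1,0],[0,0.055,0,-8,-14,-1,0],[0,0.074,0,-11,-18,-2,0],[0,0.092,0,-13,-23,-2,0],[0,0.111,0,-15,-28,-2,0],[0,0.129,0,-18,-32,-2,0],[0,0.147,0,-20,-37,-2,0],[0,0.166,0,-21,-42,-2,0],[0,0.184,0,-23,-47,-2,0]]
phi 60

 [[0,0.018,0,-2,-5,0,0],[0,0.037,0,-3,-10,0,0],[0,0.055,0,-4,-15,0,0],[0,0.074,0,-5,-20,0,0],[0,0.092,0,-6,-25,0,0],[0,0.111,0,-7,-30,1,0],[0,0.129,0,-8,-35,1,0],[0,0.147,0,-9,-39,2,0],[0,0.166,0,-9,-44,3,0],[0,0.184,0,-10,-49,3,0]]
phi 44

 [[0,0.018,0,0,-5,1,0],[0,0.037,0,-1,-10,2,0],[0,0.055,0,-1,-15,3,0],[0,0.074,0,-1,-19,4,0],[0,0.092,0,-1,-24,5,0],[0,0.111,0,0,-29,7,0],[0,0.129,0,0,-33,8,0],[0,0.147,0,1,-38,10,0],[0,0.161,0,2,-42,12,0],[0,0.161,0,3,-47,13,0]]
phi 28
```

```bash
python3 -m jog '[[0,0,0,-3,-14,0,0],[0,0,0,-4,-21,0,0],[0,0,0,-4,-27,0,0],[0,0,0,-5,-33,0,0],[0,0,0,-5,-38,0,0],[0,0,0,-7,-40,-1,0],[0,0,0,-8,-43,-1,0],[0,0,0,-10,-45,-2,0],[0,0,0,-12,-48,-2,0],[0,0,0,-14,-50,-2,0]]'
```

```text
time: 2.9
tool_pos: [0.5402, -0.1389, 0.1201]
orientation: [0.012, 0.988, -0.08, 0.131]
contact_force: [1.6, -5.2, 8.5]
grip_width: -0.0005
grasp_force: 4.9
```

Run:
```python
from h import *
o=status.get_obs(); print(o["contact_force"].round(1),o["ft_torque"].round(2))
a=imaging.grab_frame("side")[130:280,270:470,::-1]; b=imaging.grab_frame("wrist")[:,:,::-1]
cv2.imwrite("pics/p2.png",np.vstack([cv2.resize(a,(400,300),interpolation=cv2.INTER_CUBIC),cv2.resize(b,(400,250))]))
```

```text
[ 1.6 -5.2  8.5] [-0.52 -0.35 -0.19]
```

View pics/p2.png

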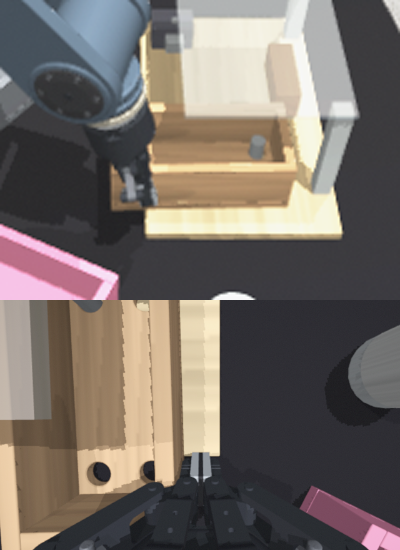

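The side view (top) shows the hand at the box's free end. In the wrist view (bottom) the wide finger linkage reaches over the box wall, which explains the 8 N upward force. I'll back off and turn the hand so its thin side faces the box, then keep that heading square to the box throughout.

```bash
sed -i 's/rr=.011.*/rr=.011*np.cos(th)/; s/Rm=R.from_euler("z",JY)\*/Rm=R.from_euler("z",JY+p)*/' h.py
cat >> h.py <<'E'
import json
def call(ts,b):
    p0,R0=b
    print(json.dumps([np.r_[(R0.inv()*t[1]).as_rotvec().round(3),(R0.inv().apply(t[0]-p0)*1e3).round(0),0].tolist() for t in ts]).replace(".0,",",").replace("-0,","0,").replace(" ","").replace(".0]","]"),"\n")
    return ts[-1]
def now():
    o=status.get_obs();q=o["orientation"];return (o["tool_pos"],R.from_quat([q[1],q[2],q[3],q[0]]))
E
python3 - <<'E'
from h import *
np.set_printoptions(precision=3,suppress=True)
print("grey rim",ray("side",[(292,155),(232,205)],.075))
p0,R0=now()
back=p0+np.array([-.006,-.035,.02]); print("back",(R0.inv().apply(back-p0)*1e3).round(0))
b=call([target(92,.04)],(p0,R0)); 
s=[target(92,c) for c in (.03,.02,.012,.006,.002)]+[target(f) for f in (91.5,90.5,89.5,88.5,87.5)]
b=call(s,b)
E
```

```text
grey rim [[ 0.46   0.108  0.075]
 [ 0.297 -0.044  0.075]]
back [  5.  36. -19.]
[[0.419,-0.001,-1.551,19,55,5,0]] 

[[0,0,0,10,0,3,0],[0,0,0,19,0,5,0],[0,0,0,27,0,7,0],[0,0,0,33,0,9,0],[0,0,0,37,0,10,0],[-0.002,0,0.008,40,-1,11,0],[-0.007,0,0.025,42,-3,11,0],[-0.011,0,0.042,45,-5,12,0],[-0.016,0,0.059,47,-6,13,0],[-0.02,0,0.076,50,-8,13,0]]
```

```bash
python3 -m jog '[[0,0,0,5,40,0,0],[0.42,0,-1.55,19,60,-10,0],[0.42,0,-1.55,19,60,-10,0],[0.42,0,-1.55,19,60,-10,0],[0.42,0,-1.55,19,60,-10,0],[0.42,0,-1.55,19,60,-10,0],[0.42,0,-1.55,19,60,-10,0],[0.42,0,-1.55,19,60,-10,0],[0.42,0,-1.55,19,60,-10,0],[0.42,0,-1.55,19,60,-10,0]]'
python3 -m jog '[[0,0,0,0,0,0,0]]'
python3 - <<'E'
from h import *
o=status.get_obs(); print(o["joint_pos"].round(2),o["contact_force"].round(1))
b=call([target(92,.03)],now()); call([target(92,.02)],now())
im=imaging.grab_frame("wrist"); cv2.imwrite("pics/w3.png",im[:,:,::-1])
E
```

```text
time: 4.0
tool_pos: [0.545, -0.2, 0.1336]
orientation: [-0.074, 0.825, 0.55, 0.108]
contact_force: [0.0, 0.9, 0.2]
grip_width: 0.0
grasp_force: 0.0
time: 4.1
tool_pos: [0.5454, -0.2002, 0.1336]
orientation: [-0.074, 0.826, 0.549, 0.108]
contact_force: [-0.3, -0.6, -0.7]
grip_width: -0.0001
grasp_force: 0.0
[-0.52  0.64  1.69  0.34  0.88 -0.35] [-0.3 -0.6 -0.7]
[[0.067,-0.002,-0.264,11,1,17,0]] 

[[0.067,-0.002,-0.264,20,-2,19,0]]
```

View pics/w3.png

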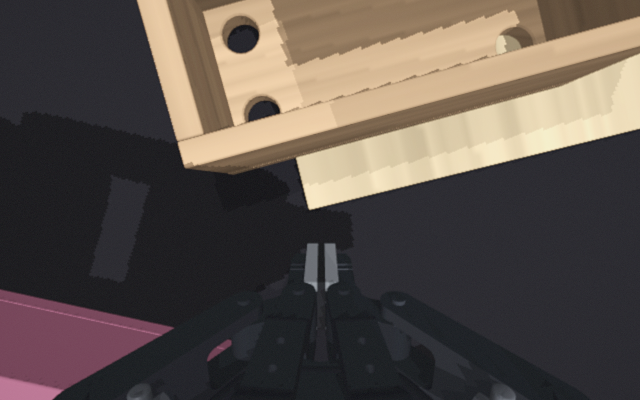

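The wrist view shows the free rim corner at (185,167), with the pushed rim edge running to about (640,50). The hand is clear of the box.

```bash
python3 - <<'E'
from h import *
o=status.get_obs()
c=ray("wrist",[(185,167)],.087,o)[0,:2]; M=R.from_euler("z",JY).as_matrix()[:2,:2]; f=M.T@(c-J0)
print(np.degrees(np.arctan2(f[1],f[0])-np.arctan2(.19,-.08))+360,np.linalg.norm(f))
E
python3 -m jog '[[0.067,0,-0.264,11,1,17,0],[0.067,0,-0.264,11,1,17,0],[0.067,0,-0.264,11,1,17,0]]'
python3 -m jog '[[0,0,0,9,0,2,0],[0,0,0,17,0,4,0],[0,0,0,23,0,6,0],[0,0,0,27,0,7,0],[0,0,0,30,-1,8,0],[-0.007,0,0.025,32,-3,8,0],[-0.011,0,0.042,35,-5,9,0],[-0.016,0,0.059,37,-6,10,0],[-0.02,0,0.076,40,-8,10,0]]'
python3 - <<'E'
from h import *
M=R.from_euler("z",JY).as_matrix()[:2,:2]
p,Rm=now(); t=p+.073*Rm.as_matrix()[:,2]; j=M.T@(t[:2]-J0); print("tip jig",j.round(4),t[2].round(4)); 
rr=.011*np.cos(np.radians(15))
print("phi by tip",np.degrees(np.arctan2(j[1],j[0]) - np.arctan2(np.sqrt(max(0,j@j-(.08+rr)**2)),-.08-rr))%360, status.get_obs()["joint_pos"].round(2))
b=target(87.5); f=87.5
for n in range(4):
    b=call([target(f-1.6*(i+1)) for i in range(10)],b); f-=16
E
```

```text
91.01220083501948 0.20289194513549114
time: 4.45
tool_pos: [0.5522, -0.1864, 0.12]
orientation: [-0.086, 0.745, 0.654, 0.099]
contact_force: [0.5, 0.0, -0.0]
grip_width: -0.0001
grasp_force: 0.0
time: 5.35
tool_pos: [0.5494, -0.145, 0.1212]
orientation: [-0.082, 0.77, 0.624, 0.102]
contact_force: [0.0, -1.1, -0.9]
grip_width: -0.0001
grasp_force: 0.4
tip jig [-0.1486 -0.0849] 0.0507
phi by tip 87.74723315214106 [-0.43  0.65  1.72  0.34  0.86 -0.45]
[[-0.007,0,0.027,4,-3,1,0],[-0.014,0,0.054,8,-6,2,0],[-0.022,0,0.081,12,-9,3,0],[-0.029,0,0.108,16,-11,4,0],[-0.037,0.006,0.135,20,-14,6,0],[-0.045,0.024,0.161,23,-17,7,0],[-0.055,0.042,0.188,26,-19,8,0],[-0.064,0.061,0.214,29,-22,9,0],[-0.075,0.079,0.24,33,-24,11,0],[-0.085,0.097,0.266,36,-26,12,0]] 

[[-0.01,0.018,0.026,3,-3,1,0],[-0.021,0.037,0.052,5,-6,3,0],[-0.032,0.055,0.078,8,-9,5,0],[-0.043,0.074,0.103,11,-13,6,0],[-0.055,0.092,0.128,14,-16,8,0],[-0.068,0.11,0.153,17,-18,10,0],[-0.081,0.129,0.178,20,-21,12,0],[-0.094,0.147,0.203,23,-24,13,0],[-0.108,0.165,0.227,26,-27,15,0],[-0.122,0.183,0.252,29,-29,17,0]] 

[[-0.015,0.018,0.024,2,-4,2,0],[-0.03,0.037,0.047,5,-7,4,0],[-0.045,0.055,0.07,7,-10,7,0],[-0.061,0.074,0.093,10,-14,9,0],[-0.078,0.092,0.116,12,-17,12,0],[-0.095,0.11,0.138,15,-20,14,0],[-0.112,0.129,0.16,18,-23,17,0],[-0.13,0.147,0.182,20,-26,20,0],[-0.148,0.165,0.204,23,-29,22,0],[-0.166,0.183,0.225,26,-32,25,0]] 

[[-0.019,0.018,0.021,2,-4,3,0],[-0.038,0.037,0.041,4,-8,6,0],[-0.057,0.055,0.061,6,-11,9,0],[-0.077,0.074,0.081,8,-15,12,0],[-0.098,0.092,0.1,10,-18,15,0],[-0.118,0.109,0.119,12,-22,18,0],[-0.138,0.109,0.139,16,-25,22,0],[-0.158,0.109,0.158,19,-28,25,0],[-0.177,0.109,0.178,23,-31,28,0],[-0.197,0.109,0.198,27,-33,31,0]]
```

```bash
python3 -m jog '[[-0.007,0,0.027,4,-3,1,0],[-0.014,0,0.054,8,-6,2,0],[-0.022,0,0.081,12,-9,3,0],[-0.029,0,0.108,16,-11,4,0],[-0.037,0.006,0.135,20,-14,6,0],[-0.045,0.024,0.161,23,-17,7,0],[-0.055,0.042,0.188,26,-19,8,0],[-0.064,0.061,0.214,29,-22,9,0],[-0.075,0.079,0.24,33,-24,11,0],[-0.085,0.097,0.266,36,-26,12,0]]'
python3 - <<'E'
from h import *
p,Rm=now(); t,Q=target(71.5); print("err mm (tool)",(Rm.inv().apply(t-p)*1e3).round(1),np.degrees((Rm.inv()*Q).magnitude()),status.get_obs()["joint_pos"].round(2))
E
```

```text
time: 6.35
tool_pos: [0.5316, -0.1022, 0.1189]
orientation: [-0.093, 0.843, 0.507, 0.154]
contact_force: [-0.8, -1.0, -0.6]
grip_width: 0.0002
grasp_force: 0.5
err mm (tool) [ 0.  -0.5  0.6] 0.2641939491567135 [-0.4   0.6   1.85  0.55  0.74 -0.33]
```

Run:
```python
from h import *
a=imaging.grab_frame("side")[110:260,270:470,::-1]; b=imaging.grab_frame("wrist")[:,:,::-1]
cv2.imwrite("pics/p4.png",np.hstack([cv2.resize(a,(320,240),interpolation=cv2.INTER_CUBIC),cv2.resize(b[:320],(480,240))]))
```

```text
(no output)
```

View pics/p4.png

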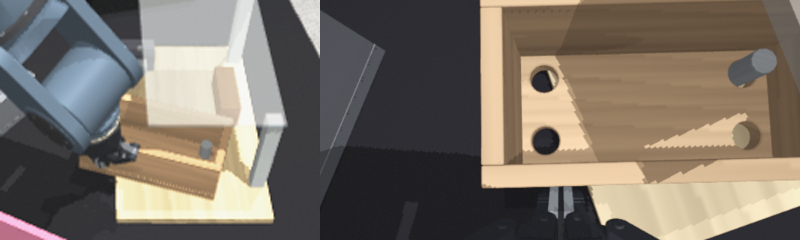

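The side view (left) and wrist view (right) show the box turning with the hand. The rim edge is square to the fingers, contact is near the free end, and the hole is still on the dog. Continuing the swing.

```bash
python3 -m jog '[[-0.01,0.018,0.026,3,-3,1,0],[-0.021,0.037,0.052,5,-6,3,0],[-0.032,0.055,0.078,8,-9,5,0],[-0.043,0.074,0.103,11,-13,6,0],[-0.055,0.092,0.128,14,-16,8,0],[-0.068,0.11,0.153,17,-18,10,0],[-0.081,0.129,0.178,20,-21,12,0],[-0.094,0.147,0.203,23,-24,13,0],[-0.108,0.165,0.227,26,-27,15,0],[-0.122,0.183,0.252,29,-29,17,0]]'
python3 - <<'E'
from h import *
p,Rm=now(); t,Q=target(55.5); print("err mm (tool)",(Rm.inv().apply(t-p)*1e3).round(1),np.degrees((Rm.inv()*Q).magnitude()),status.get_obs()["joint_pos"].round(2))
E
```

```text
time: 7.45
tool_pos: [0.5216, -0.0596, 0.1133]
orientation: [-0.106, 0.886, 0.377, 0.248]
contact_force: [-1.9, -1.3, 0.4]
grip_width: 0.0001
grasp_force: 1.1
err mm (tool) [-0.  -1.4  0.9] 0.19207353724583925 [-0.38  0.58  1.99  1.01  0.6  -0.48]
```

```bash
cat > ik.py <<'E'
from h import *
from scipy.optimize import least_squares
Q=[[-1.4056,.3513,1.6525,0,1.1391,-.0846],[-.51,.39,1.83,.14,.68,1.12],[-.52,.64,1.69,.34,.88,-.35],[-.43,.65,1.72,.34,.86,-.45],[-.40,.60,1.85,.55,.74,-.33],[-.38,.58,1.99,1.01,.60,-.48]]
P=[[.13595,-.53267,.30333],[.5148,-.2147,.2265],[.5454,-.2002,.1336],[.5494,-.145,.1212],[.5316,-.1022,.1189],[.5216,-.0596,.1133]]
O=[[-.0006,.9922,.1246,0],[.011,.988,-.078,.13],[-.074,.826,.549,.108],[-.082,.77,.624,.102],[-.093,.843,.507,.154],[-.106,.886,.377,.248]]
def fk(q,k):
    R1=R.from_euler("z",q[0]);A=R1*R.from_euler("y",q[1]);B=R1*R.from_euler("y",q[1]+q[2])
    Rt=B*R.from_euler("z",q[3])*R.from_euler("y",q[4])*R.from_euler("z",q[5])*R.from_euler("z",k[6])
    return R1.apply([k[0],0,k[1]])+A.apply([0,0,k[2]])+B.apply([k[5],0,k[3]])+k[4]*Rt.as_matrix()[:,2],Rt
def res(k):
    e=[]
    for q,p,o in zip(Q,P,O):
        t,Rt=fk(q,k); e+=list((t-p)*10)+list((Rt.inv()*R.from_quat([o[1],o[2],o[3],o[0]])).as_rotvec())
    return e
K=min((least_squares(res,[0,.3,.45,.4,.2,0,y]) for y in (0,1.57,3.14,-1.57)),key=lambda s:s.cost)
def ik(t,q0):
    f=lambda q:np.r_[(fk(q,K.x)[0]-t[0])*10,(fk(q,K.x)[1].inv()*t[1]).as_rotvec()]
    s=least_squares(f,q0);return s.x,s.cost
E
python3 - <<'E'
from ik import *
np.set_printoptions(precision=2,suppress=True)
print(K.cost,K.x,np.abs(res(K.x)).max())
for off in (48,40,60):
  q=np.array(Q[-1])
  for f in (55.5,48,40,32,24,16,8,0):
    tl=np.interp(f,[25,80],[off,15]); q,c=ik(target(f,tilt=tl),q); print(off,f,q,round(c,4))
E
```

```text
0.25001913179074653 [-0.06  0.34  0.61  0.48  0.32  0.1   1.57] 0.46940869648368533
48 55.5 [-0.39  0.59  2.    0.99  0.58 -0.48] 0.0
48 48 [-0.37  0.6   2.08  1.34  0.52 -0.69] 0.0
48 40 [-0.31  0.63  2.16  1.83  0.51 -1.01] 0.0
48 32 [-0.21  0.67  2.24  2.34  0.58 -1.32] 0.0
48 24 [-0.07  0.72  2.28  2.76  0.71 -1.5 ] 0.0
48 16 [ 0.1   0.72  2.26  3.12  0.68 -1.57] 0.0
48 8 [ 0.25  0.72  2.2   3.48  0.63 -1.67] 0.0
48 0 [ 0.36  0.73  2.12  3.86  0.6  -1.83] 0.0
40 55.5 [-0.35  0.58  1.98  0.86  0.56 -0.32] 0.0
40 48 [-0.31  0.58  2.05  1.13  0.47 -0.43] 0.0
40 40 [-0.25  0.58  2.12  1.55  0.4  -0.67] 0.0
40 32 [-0.16  0.6   2.17  2.11  0.38 -1.03] 0.0
40 24 [-0.04  0.63  2.21  2.66  0.41 -1.35] 0.0
40 16 [ 0.1   0.63  2.18  3.11  0.37 -1.56] 0.0
40 8 [ 0.22  0.64  2.13  3.61  0.35 -1.83] 0.0
40 0 [ 0.31  0.66  2.05  4.11  0.36 -2.14] 0.0
60 55.5 [-0.45  0.62  2.02  1.16  0.64 -0.71] 0.0
60 48 [-0.45  0.66  2.12  1.56  0.64 -0.99] 0.0
60 40 [-0.4   0.72  2.22  2.02  0.73 -1.32] 0.0
60 32 [-0.3   0.82  2.3   2.43  0.93 -1.55] 0.0
60 24 [-0.13  0.93  2.34  2.78  1.17 -1.62] 0.0
60 16 [ 0.1   0.92  2.33  3.12  1.15 -1.57] 0.0
60 8 [ 0.29  0.9   2.27  3.45  1.07 -1.56] 0.0
60 0 [ 0.42  0.88  2.18  3.75  0.98 -1.62] 0.0
```

```bash
python3 -m jog '[[-0.015,0.018,0.024,2,-4,2,0],[-0.03,0.037,0.047,5,-7,4,0],[-0.045,0.055,0.07,7,-10,7,0],[-0.061,0.074,0.093,10,-14,9,0],[-0.078,0.092,0.116,12,-17,12,0],[-0.095,0.11,0.138,15,-20,14,0],[-0.112,0.129,0.16,18,-23,17,0],[-0.13,0.147,0.182,20,-26,20,0],[-0.148,0.165,0.204,23,-29,22,0],[-0.166,0.183,0.225,26,-32,25,0]]'
python3 - <<'E'
from h import *
p,Rm=now(); t,Q=target(39.5); print("err mm (tool)",(Rm.inv().apply(t-p)*1e3).round(1),np.degrees((Rm.inv()*Q).magnitude()),status.get_obs()["joint_pos"].round(2))
E
```

```text
time: 8.45
tool_pos: [0.523, -0.0121, 0.1054]
orientation: [-0.093, 0.902, 0.243, 0.344]
contact_force: [-1.4, -0.4, 0.2]
grip_width: 0.0
grasp_force: 0.6
err mm (tool) [-0.4 -1.9  0.9] 0.2002280787707013 [-0.29  0.59  2.12  1.78  0.52 -0.91]
```

```bash
python3 -m jog '[[-0.019,0.018,0.021,2,-4,3,0],[-0.038,0.037,0.041,4,-8,6,0],[-0.057,0.055,0.061,6,-11,9,0],[-0.077,0.074,0.081,8,-15,12,0],[-0.098,0.092,0.1,10,-18,15,0],[-0.118,0.109,0.119,12,-22,18,0],[-0.138,0.109,0.139,16,-25,22,0],[-0.158,0.109,0.158,19,-28,25,0],[-0.177,0.109,0.178,23,-31,28,0],[-0.197,0.109,0.198,27,-33,31,0]]'
python3 - <<'E'
from h import *
p,Rm=now(); t,Q=target(23.5); print("err mm (tool)",(Rm.inv().apply(t-p)*1e3).round(1),np.degrees((Rm.inv()*Q).magnitude()),status.get_obs()["joint_pos"].round(2))
b=target(23.5); f=23.5
for d in (1.2,.8,.6,.3):
    b=call([target(f-d*(i+1)) for i in range(10)],b); f-=10*d; print(f)
a=imaging.grab_frame("side")[90:270,240:480,::-1]; b=imaging.grab_frame("wrist")[:,:,::-1]
cv2.imwrite("pics/p5.png",np.hstack([cv2.resize(a,(400,300),interpolation=cv2.INTER_CUBIC),cv2.resize(b,(400,250))[:,:].copy() if 0 else cv2.resize(b,(400,300))]))
E
```

```text
time: 9.45
tool_pos: [0.5415, 0.0372, 0.1001]
orientation: [-0.051, 0.907, 0.112, 0.404]
contact_force: [-1.4, -0.3, -0.3]
grip_width: 0.0001
grasp_force: 0.7
err mm (tool) [-1.3 -2.   0.5] 0.16598180798748777 [-0.11  0.63  2.16  2.59  0.52 -1.32]
[[-0.016,0,0.014,2,-3,2,0],[-0.031,0,0.028,4,-6,5,0],[-0.047,0,0.042,6,-9,7,0],[-0.062,0,0.056,8,-11,9,0],[-0.078,0,0.07,11,-14,12,0],[-0.093,0,0.084,13,-17,14,0],[-0.109,0,0.098,15,-19,17,0],[-0.125,0,0.112,18,-22,19,0],[-0.14,0,0.126,20,-24,22,0],[-0.156,0,0.14,22,-26,25,0]] 

11.5
[[-0.01,0,0.009,1,-2,2,0],[-0.021,0,0.019,3,-4,3,0],[-0.031,0,0.028,4,-6,5,0],[-0.042,0,0.037,6,-8,6,0],[-0.052,0,0.047,7,-10,8,0],[-0.062,0,0.056,8,-11,9,0],[-0.073,0,0.065,10,-13,11,0],[-0.083,0,0.075,11,-15,13,0],[-0.093,0,0.084,13,-17,14,0],[-0.104,0,0.093,14,-18,16,0]] 

3.5
[[-0.008,0,0.007,1,-1,1,0],[-0.016,0,0.014,2,-3,2,0],[-0.023,0,0.021,3,-4,3,0],[-0.031,0,0.028,4,-6,5,0],[-0.039,0,0.035,5,-7,6,0],[-0.047,0,0.042,6,-9,7,0],[-0.054,0,0.049,7,-10,8,0],[-0.062,0,0.056,8,-11,9,0],[-0.07,0,0.063,10,-13,11,0],[-0.078,0,0.07,11,-14,12,0]] 

-2.5
[[-0.004,0,0.004,1,-1,1,0],[-0.008,0,0.007,1,-1,1,0],[-0.012,0,0.011,2,-2,2,0],[-0.016,0,0.014,2,-3,2,0],[-0.019,0,0.018,3,-4,3,0],[-0.023,0,0.021,3,-4,3,0],[-0.027,0,0.025,4,-5,4,0],[-0.031,0,0.028,4,-6,5,0],[-0.035,0,0.032,5,-7,5,0],[-0.039,0,0.035,5,-7,6,0]] 

-5.5
```

View pics/p5.png

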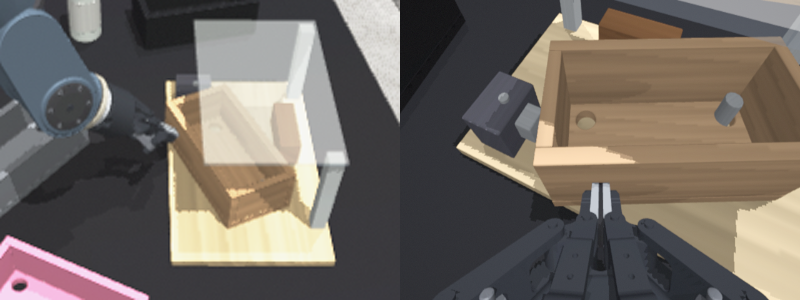

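The box is at about 23° to go, flat and on the dog. The catch bolt in the wrist view at (528,122) is just meeting the box's end, and the hand is clear of the guard.

```bash
python3 -m jog '[[-0.016,0,0.014,2,-3,2,0],[-0.031,0,0.028,4,-6,5,0],[-0.047,0,0.042,6,-9,7,0],[-0.062,0,0.056,8,-11,9,0],[-0.078,0,0.07,11,-14,12,0],[-0.093,0,0.084,13,-17,14,0],[-0.109,0,0.098,15,-19,17,0],[-0.125,0,0.112,18,-22,19,0],[-0.14,0,0.126,20,-24,22,0],[-0.156,0,0.14,22,-26,25,0]]'
python3 -m jog '[[-0.01,0,0.009,1,-2,2,0],[-0.021,0,0.019,3,-4,3,0],[-0.031,0,0.028,4,-6,5,0],[-0.042,0,0.037,6,-8,6,0],[-0.052,0,0.047,7,-10,8,0],[-0.062,0,0.056,8,-11,9,0],[-0.073,0,0.065,10,-13,11,0],[-0.083,0,0.075,11,-15,13,0],[-0.093,0,0.084,13,-17,14,0],[-0.104,0,0.093,14,-18,16,0]]'
python3 - <<'E'
from h import *
p,Rm=now(); t,Q=target(3.5); print("err mm (tool)",(Rm.inv().apply(t-p)*1e3).round(1),np.degrees((Rm.inv()*Q).magnitude()),status.get_obs()["joint_pos"].round(2))
E
```

```text
time: 10.55
tool_pos: [0.5676, 0.0701, 0.1]
orientation: [-0.008, 0.913, 0.017, 0.407]
contact_force: [-1.8, 0.4, 0.7]
grip_width: 0.0001
grasp_force: 1.2
time: 11.55
tool_pos: [0.5882, 0.0889, 0.0998]
orientation: [0.021, 0.912, -0.046, 0.407]
contact_force: [-1.7, 1.5, 0.0]
grip_width: 0.0003
grasp_force: 1.2
err mm (tool) [-1.6 -2.8 -0.4] 0.1109996616372143 [ 0.13  0.67  2.02  3.57  0.41 -1.82]
```

```bash
python3 -m jog '[[-0.008,0,0.007,1,-1,1,0],[-0.016,0,0.014,2,-3,2,0],[-0.023,0,0.021,3,-4,3,0],[-0.031,0,0.028,4,-6,5,0],[-0.039,0,0.035,5,-7,6,0],[-0.047,0,0.042,6,-9,7,0]]'
python3 - <<'E'
from h import *
M=R.from_euler("z",JY).as_matrix()[:2,:2]
p,Rm=now(); t=p+.073*Rm.as_matrix()[:,2]; j=M.T@(t[:2]-J0);print("tip jig",j.round(4),"1mm jig x in tool",Rm.inv().apply([np.cos(JY),np.sin(JY),0]).round(2))
a=imaging.grab_frame("side")[90:270,240:480,::-1]; b=imaging.grab_frame("wrist")[:,:,::-1]
cv2.imwrite("pics/p6.png",np.hstack([cv2.resize(a,(320,300),interpolation=cv2.INTER_CUBIC),cv2.resize(b,(480,300))]))
E
```

```text
time: 12.15
tool_pos: [0.5983, 0.0968, 0.0995]
orientation: [0.034, 0.91, -0.075, 0.406]
contact_force: [-0.7, -0.2, -0.1]
grip_width: -0.0001
grasp_force: 0.4
tip jig [-0.0856  0.1425] 1mm jig x in tool [ 0.67 -0.    0.74]
```

View pics/p6.png

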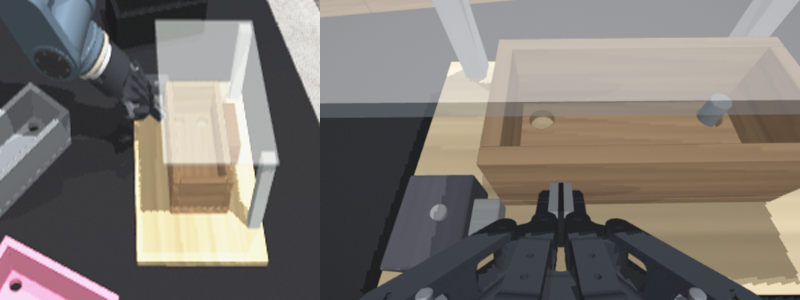

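The side view shows the box lying almost parallel to the stop. In the wrist view the bolt at about (488,210) sits by the free corner. The force is still low, so I'll press on in small steps until it rises.

```bash
for i in 1 2; do python3 -m jog '[[0,0,0,0.3,0,0.4,0],[0,0,0,0.7,0,0.7,0],[0,0,0,0.7,0,0.7,0]]' | egrep 'time|pos|contact|grasp'; done
```

```text
time: 12.55
tool_pos: [0.5989, 0.0969, 0.0995]
contact_force: [-5.4, 1.9, 2.5]
grasp_force: 2.5
time: 12.85
tool_pos: [0.5993, 0.097, 0.0994]
contact_force: [-10.7, 4.8, 6.7]
grasp_force: 5.5
```

```bash
python3 -m jog '[[0,0,0,0.3,0,0.4,0],[0,0,0,0.7,0,0.7,0],[0,0,0,0.7,0,0.7,0],[0,0,0,0.7,0,0.7,0]]' | egrep 'pos|contact|grasp'
python3 -m jog '[[0,0,0,0,0,-1,0],[0,0,0,-1,0,-3,0],[0,0,0,-5,0,-7,0],[0,0,0,-10,0,-15,0],[0,0,0,-13,0,-40,0],[0,0,0,-13,0,-70,0],[0,0,0,-13,0,-100,0],[0,0,0,-13,0,-100,0],[0,0,0,-13,0,-100,0]]' | egrep 'time|pos|contact|grasp'
python3 - <<'E'
from h import *
o=status.get_obs(); im=imaging.grab_frame("wrist"); 
a=imaging.grab_frame("scene")[45:225,225:405,::-1]
M=R.from_euler("z",JY).as_matrix()[:2,:2]
w=lambda x,y,z:np.r_[J0+M@[x,y],z]
for n,P in dict(homecorner_top=w(-.08,.19,.087),other=w(-.08,-.03,.087),boltout=w(-.0845,.183,.043),boltin=w(-.0845,.197,.043)).items(): print(n,proj("wrist",P,o).round(0),proj("scene",P).round(0))
u,v=proj("wrist",w(-.085,.185,.06),o)[0].astype(int); print(u,v,o["tool_pos"].round(3))
x0=max(0,min(u-80,480)); y0=max(0,min(v-60,280))
print("crop",x0,y0)
c=im[y0:y0+120,x0:x0+160,::-1]
cv2.imwrite("pics/p7.png",np.hstack([cv2.resize(im[:,:,::-1],(400,250),interpolation=cv2.INTER_AREA),np.zeros((250,1,3),np.uint8),cv2.resize(c,(333,250),interpolation=cv2.INTER_CUBIC)]))
E
```

```text
tool_pos: [0.5995, 0.097, 0.0994]
contact_force: [-20.1, 5.0, 12.8]
grasp_force: 10.2
time: 14.15
tool_pos: [0.5192, 0.1102, 0.1573]
contact_force: [0.8, -0.2, -0.2]
grasp_force: 0.0
homecorner_top [[255. 152.]] [[267. 125.]]
other [[569. 151.]] [[341. 163.]]
boltout [[272. 190.]] [[270. 135.]]
boltin [[255. 190.]] [[265. 133.]]
266 179 [0.519 0.11  0.157]
crop 186 119
```

View pics/p7.png

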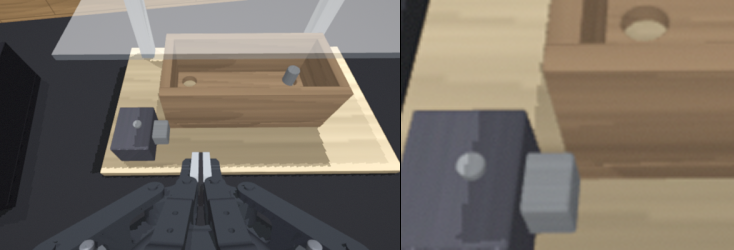

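The box's rim corner, measured at (256,153), matches the predicted home corner at (255,152). The bolt's nose at about (271,192) matches the "out" prediction of (272,190), so it is standing in front of the box. I'll draw back a little further and hand in.

```bash
python3 -m jog '[[0,0,0,0,0,-30,0],[0,0,0,0,0,-60,0],[0,0,0,0,0,-60,0],[0,0,0,0,0,-60,0]]' && python3 -c "
from station import r; print(r.close_job())"
```

```text
time: 14.65
tool_pos: [0.4758, 0.1174, 0.1968]
orientation: [0.033, 0.91, -0.075, 0.406]
contact_force: [0.6, 0.1, -0.2]
grip_width: 0.0004
grasp_force: 0.0
the job is handed in; nothing more can be done
None
```

The planter box is swung home against the stop block, with the catch out behind its free corner in the last wrist view and the hand drawn back clear; I handed the job in at 14.7 s, after an early first touch that pressed briefly on the box's rim (about 8 N) and a final push onto the stop that read about 24 N.

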